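Raise the pop-off tester four clicks

TASK

On the grey pop-off test block, push the upright tab of the large click-stop dial with a fingertip, without pinching it, so that the dial turns clockwise (seen from above) exactly four clicks from where it now stands and rests in that click. Then press the round test button all the way down with a fingertip and let it spring back up. Leave the small dial and everything else on the bench as they are.

Things in the scene. Friction and masses are not known exactly. Their poses are not given: they have to be found in the camera images.
- block: grey metal test block screwed to the bench, 200 mm (its x) by 360 mm (its y), top face 50 mm above the bench; origin under its centre. Its top carries the large click-stop dial, the small vent dial and the test button. A bench vise holding a carburetor, 160 mm high, stands clear of it at the right of the bench
- dial_axis (a point): point on the vertical axis of the large dial, level with the upper face of its black disc (86 mm wide, upper face 10 mm above the block's top). On the disc stands one flat aluminium tab, 24 mm high and 8 mm thick, reaching radially from 7 to 41 mm from the axis, with a 16 mm wide hub post, 22 mm high, at the centre. A steel rim plate with 12 engraved marks lies round the disc, 1.5 mm high and up to 55 mm from the axis
- dial_tab (a point): point on the tab of the large dial, in the middle of its 8 mm thickness and half-way up (12 mm above the disc), 34 mm from the dial's axis; it travels with the dial. The side to push for clockwise turning is the counter-clockwise one; pressing both flat sides at once counts as pinching
- dial (a joint): turn of the large dial (rad), growing clockwise seen from above. It has 12 clicks to a turn: detents at every multiple of 0.5236 rad (30 degrees) from 0. It starts in the detent at 0, with the tab in varying directions; end stops lie at -0.15 and 5.45 rad. A sprung roller resists with up to about 0.15 N m (4 to 5 N at the tab) while it leaves a detent; past half-way it snaps by itself into the next one, and it rests only in a detent
- vent_tip (a point): end of the 30 mm bar grip of the small vent dial (disc 40 mm wide, 20 mm high in all), 14 mm from that dial's axis; to be left alone
- test_top (a point): centre of the upper face of the round aluminium test button, 28 mm wide, in a 43 mm wide dark round housing on the block; it stands about 22 mm above the block's top and is pressed straight down
- test (a joint): travel of the test button (m): 0 up, 0.006 fully down; a spring returns it, fully down takes about 5 N
- float: brass carburetor float, a 36 mm wide, 16 mm high drum with a short arm, standing on the test block; origin under its centre; to be left alone
- bulb: black rubber primer bulb, 30 mm wide, 21 mm high dome, standing on the test block; origin under its centre; to be left alone
- socket: chrome spark plug socket standing on the bench, 27 mm wide, 62 mm high; origin under its centre; to be left alone
- driver: T-handle hex driver lying on the bench, 120 mm shank, 80 mm red cross handle 18 mm thick; origin on the bench near the handle; to be left alone
- jar: small capped glass jar, 48 mm wide, 55 mm high, on the bench; origin under its centre; to be left alone
- wrench: 150 mm steel wrench lying on the bench; origin under its middle; to be left alone
- ring: aluminium spacer ring lying on the bench, 44 mm outside, 12 mm high; origin under its centre; to be left alone

How it is judged:
By the outcome, as a careful person would: the job done as asked, in the order asked, and still so for the second after the job is handed in, with the robot touching nothing.
It also fails if it takes over 59 s, if anything falls off the work surface, if the arm or the gripper's body presses on something with over 40 N, if the wrist force passes 120 N, or if a joint passes its speed limit or range.

ROBOT

A 6-joint arm with a two-finger parallel gripper is mounted at the origin on the work surface. World frame = base frame: x ahead of the robot, y to its left, z up, the work surface at z = 0. Lengths are in m, angles in degrees, forces in N, time in s.
With the tool pointing down it reaches from about 0.225 to 0.875 m from the base axis. Payload 3.4 kg.
Tool frame: the origin (TCP) lies at the very end of the fingers, on their centre line; the grasp point (between the pads) lies 19 mm behind it; y points along the fingers, x is the direction in which the jaws open and shut, and the axes are right-handed (so a half turn about y gives the same grasp; the last joint's range is limited). The gripper opens to 85 mm and grips with 20 to 120 N. Pads are 22 mm wide; open, the fingers measure 114 mm over their backs; the gripper's body (76 mm by 85 mm) begins 54 mm behind the grasp point. The pads swing forward as they close: fully open they stand 13 mm farther back than shut.
Start: joints at [-83.48, 15.808, 86.224, -0, 77.962, -6.933], TCP at [0.134, -0.559, 0.231] pointing down, gripper open.
Joint ranges: [-165.64, 165.64], [-43.16, 119.46], [12.63, 154.43], [-67.54, 247.53], [6.08, 155.33], [-154.97, 154.97]. Speed limits (degrees/s): [147.25, 147.25, 180, 180, 180, 180].

INTERFACE

Orientations are given as a 3x3 rotation matrix whose columns are the frame's x, y, z axes.
In Python, from bench import monitor, optics, manip gives the robot as it stands.
- The arm moves only by the shell command python3 -m handwheel 'ROWS' [FORCE]. ROWS is a JSON object of lists of equal length, an entry for each row: "grip": the opening, from 0 (shut) to 1 (fully open); "offset": the shift along the world's x, y, z normalised to -1 to 1, where 1 is 0.5 m, a list of three; "yaw": the turn about the world's z normalised to -1 to 1, where 1 is pi rad. A call has 1 to 10 rows; each row is the pose to reach, as a shift and turn from the pose commanded when the call began, turning the shorter way round; what a row does not reach only later rows make up. A row lasts 1/10 s, in which the tool goes at most 50 mm and 8.59 degrees, less where a joint would pass 70% of its speed; a pose out of reach is approached as far as the arm can. A call with a number of a shift or a turn outside -1 to 1 is refused whole. A call with a gripper value outside its range is refused whole. The fingers move at their own pace and stop on an object; FORCE is the grip in N (left out, the last holds). Time passes only in rows, so rows that repeat a pose let the fingers close. It gives the time, the measured TCP pose, the force and the opening at its end, in the units of the state.
- monitor.state(): the state, without advancing time (a new reading comes with each control period).
- optics.get_image(name): name is "scene" or "top" or "wrist"; returns (picture, depth): 420x560x3 uint8, red, green, blue; 420x560 float32, m along the optical axis (not along the pixel's ray), 0 where there is no reading.
- optics.camera_params(name): a dict with "mtx" (3x3 intrinsics, pixels), "D" ([k1, k2, p1, p2, k3] as OpenCV has them; the pictures are not rectified), "R" (3x3) and "t" (3): a world point X has camera coordinates R X + t; the wrist camera has in their place "T_tool_cam" (4x4, takes a point from camera to tool coordinates, whose origin is the TCP and whose axes are the tool frame's). Camera axes: x right, y down, z forward; pixel columns grow to the right and rows downward; lengths in m; the calibration is good to about 2 mm. A picture is of the moment at which its call begins: read the wrist's pose just before it. camera_params takes no time and is no camera call.
- manip.close_job(): hands the job in, once; it reports no verdict.
The state is a dict: "time": time; "joint_pos": joint angles; "joint_velocities": joint speeds; "joint_efforts": joint torques, N m; "ee_pos": TCP position; "eef_rot": TCP orientation; "force": force on the tool from outside, world axes, zero at the start; "wrist_torque": the same for the moment, N m; "opening": finger opening in m.
Only numpy, scipy, OpenCV 4.12 (cv2) and the standard library are available. Lean on these libraries where they do the work, as an engineer would, in place of code of your own. Each camera call takes 0.05 s, during which the arm holds its last target. There are 200 camera calls.

## Working session

There is one attempt and no reset: what is moved stays moved. The work goes in short steps, Python scripts to look and compute and a shell command to move; the robot and the scene stay as the last step left them, time stands still between calls to the robot, and variables do not carry over. Pictures are saved under pics/ and viewed, about 8 in all and at most 12, crops included, and the job is handed in when it is done.

```bash
mkdir -p pics; ls; cat > h.py <<'E'
import numpy as np, cv2
from bench import monitor, optics, manip
def cam(name):
    s=monitor.state(); im,d=optics.get_image(name); p=optics.camera_params(name)
    K=np.array(p['mtx']);D=np.array(p['D'])
    if 'R' in p: R=np.array(p['R']);t=np.array(p['t'])
    else:
        T=np.array(p['T_tool_cam']);W=np.eye(4);W[:3,:3]=s['eef_rot'];W[:3,3]=s['ee_pos'];C=np.linalg.inv(W@T);R=C[:3,:3];t=C[:3,3]
    return im,d,K,D,R,t
def xyz(d,K,D,R,t):
    h,w=d.shape;u,v=np.meshgrid(np.arange(w),np.arange(h))
    n=cv2.undistortPoints(np.stack([u,v],-1).reshape(-1,1,2).astype(float),K,D).reshape(h,w,2)
    P=np.dstack([n*d[...,None],d]); return (P-t)@R
def shot(name,tag):
    c=cam(name); X=xyz(c[1],*c[2:]); cv2.imwrite(f'pics/{tag}.png',c[0][...,::-1]); np.savez(f'pics/{tag}.npz',im=c[0],d=c[1],K=c[2],D=c[3],R=c[4],t=c[5],X=X); return c[0],c[1],X
E
python3 - <<'E'
from h import *
print(monitor.state())
shot('top','top0');shot('scene','scene0')
E
```

```text
pics
{'time': 0.0, 'joint_pos': array([-8.34787097e+01,  1.58484071e+01,  8.62952638e+01, -8.53248166e-04,
        7.79627247e+01, -6.93325285e+00]), 'joint_velocities': array([-0.01633969, -0.01045915,  0.08016346, -0.00251427, -0.0131428 ,
       -0.0657875 ]), 'joint_efforts': array([-3.27268419e-03, -4.16782701e+01, -2.45808578e+01, -7.97353914e-04,
        1.08479595e-02,  1.31179172e-05]), 'ee_pos': array([ 0.1337116 , -0.55868994,  0.2304316 ]), 'eef_rot': array([[ 2.32676665e-01, -2.25368796e-04,  9.72554121e-01],
       [-9.72552397e-01,  1.84328275e-03,  2.32676680e-01],
       [-1.84513029e-03, -9.99998276e-01,  2.09705919e-04]]), 'force': array([1.09172856e-01, 3.99771723e-04, 5.42976171e-01]), 'wrist_torque': array([ 0.07896353, -0.0379617 ,  0.02020211]), 'opening': 0.08531626723124024}
```

View pics/top0.png

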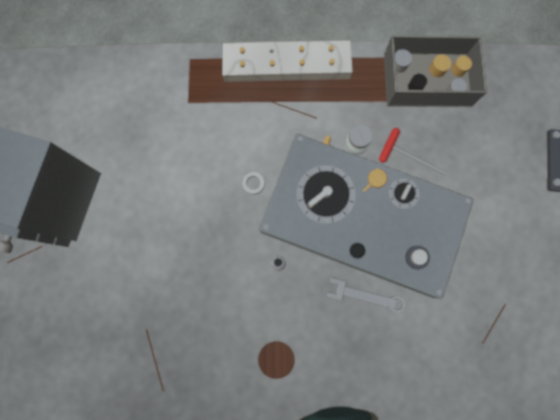

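View pics/scene0.png

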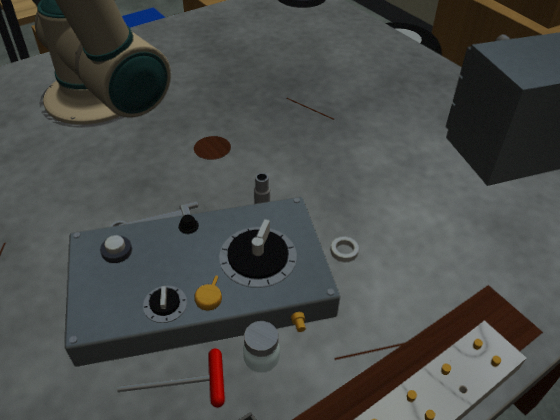

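Top view: the large dial is at about (326,193), its tab points down-left to (312,206), and the button is at about (418,258). The vent dial (404,192), float (377,178) and bulb (357,250) are nearby.

```bash
python3 - <<'E'
import numpy as np,cv2
z=np.load('pics/top0.npz');X=z['X'];im=z['im']
for n,(u,v) in dict(dial=(326,191),tab=(314,205),btn=(418,257),vent=(404,192),float=(377,178),bulb=(357,250),blk=(290,225),tl=(298,136),tr=(470,198),bl=(264,231),br=(441,296),bench=(200,330),box=(25,180),sock=(278,262),ring=(253,183)).items(): print(n,X[v,u].round(4))
# local 3D
c=X[193,326][:2]
def blob(c,r,z0,z1,n):
    m=(np.hypot(X[...,0]-c[0],X[...,1]-c[1])<r)&(X[...,2]>z0)&(X[...,2]<z1)
    print(n,m.sum(),X[m].mean(0).round(4),np.percentile(X[m],[2,98],axis=0).round(4).tolist())
blob(c,.06,.068,.11,'dialtab'); blob(X[257,418][:2],.03,.064,.1,'btn')
m=X[...,2]>0.1;print('tall',[(n.round(2).tolist()) for n in np.percentile(X[m],[1,99],axis=0)])
E
```

```text
dial [0.6041 0.0273 0.0836]
tab [0.5829 0.0477 0.0618]
btn [ 0.4857 -0.1356  0.0713]
vent [ 0.6044 -0.1168  0.0695]
float [ 0.632  -0.0692  0.0649]
bulb [ 0.4995 -0.0271  0.0688]
blk [0.5482 0.0916 0.0485]
tl [0.7187 0.0747 0.0501]
tr [ 0.5963 -0.2476  0.0504]
bl [0.5377 0.1396 0.0471]
br [ 0.4157 -0.1811  0.0501]
bench [0.3551 0.2634 0.0008]
box [0.6018 0.5075 0.1989]
sock [0.4798 0.1139 0.0624]
ring [0.6389 0.1633 0.0021]
dialtab 174 [0.5951 0.0373 0.0818] [[0.5783, 0.019, 0.0695], [0.612, 0.0581, 0.0861]]
btn 224 [ 0.4868 -0.1374  0.071 ] [[0.4734, -0.1525, 0.0641], [0.5003, -0.1249, 0.0743]]
tall [[0.24, -0.02, 0.1], [0.68, 0.55, 0.85]]
```

```bash
python3 -c "
from h import *
print(np.array(optics.camera_params('wrist')['T_tool_cam']).round(3), optics.camera_params('wrist')['mtx'])"
python3 -m handwheel '{"grip":[0,0,0,0,0,0,0,0,0,0],"offset":[[0.7,0.9,0.1],[0.7,0.9,0.1],[0.7,0.9,0.1],[0.7,0.9,0.1],[0.7,0.9,0.1],[0.7,0.9,0.1],[0.7,0.9,0.1],[0.7,0.9,0.1],[0.7,0.9,0.1],[0.7,0.9,0.1]],"yaw":[0.65,0.65,0.65,0.65,0.65,0.65,0.65,0.65,0.65,0.65]}' 30
```

```text
[[ 1.     0.     0.001  0.   ]
 [-0.001 -0.324  0.946 -0.143]
 [ 0.001 -0.946 -0.324  0.083]
 [ 0.     0.     0.     1.   ]] [[332.97696305   0.         275.282363  ]
 [  0.         332.97696305 205.11752759]
 [  0.           0.           1.        ]]
time: 1.1
ee_pos: [0.4402, -0.1641, 0.2751]
eef_rot: [[0.986, 0.0, -0.169], [0.169, -0.0, 0.986], [-0.0, -1.0, -0.0]]
force: [0.4, -2.1, -0.4]
opening: -0.0003
```

```bash
python3 -m handwheel '{"grip":[0,0,0,0,0,0],"offset":[[0.26,0.25,-0.15],[0.26,0.25,-0.15],[0.26,0.25,-0.15],[0.26,0.25,-0.15],[0.26,0.25,-0.15],[0.26,0.25,-0.15]],"yaw":[0.174,0.174,0.174,0.174,0.174,0.174]}'
python3 - <<'E'
from h import *
im,d,X=shot('wrist','w1')
m=(np.hypot(X[...,0]-.604,X[...,1]-.028)<.06)&(X[...,2]>.074)&(X[...,2]<.09)
vis=im[...,::-1].copy(); vis[m]=(0,255,0)
cv2.imwrite('pics/w1m.png',np.hstack([im[...,::-1],vis])[:, :]) if 0 else cv2.imwrite('pics/w1m.png',im[...,::-1])
P=X[m];print(len(P),P.mean(0))
(c,wh,a)=cv2.minAreaRect(P[:,:2].astype(np.float32)*1000);print(c,wh,a)
# block top & disc & button
mb=(np.hypot(X[...,0]-.487,X[...,1]+.137)<.03)&(X[...,2]>.066);print('btn',mb.sum(),X[mb].mean(0),np.ptp(X[mb],0))
E
```

```text
time: 1.7
ee_pos: [0.5692, -0.0403, 0.1987]
eef_rot: [[0.757, -0.003, -0.653], [0.653, 0.0, 0.757], [-0.002, -1.0, 0.002]]
force: [-0.2, -0.4, 0.3]
opening: -0.0001
996 [0.59457312 0.03657517 0.08304631]
(593.5498046875, 36.60460662841797) (15.614580154418945, 49.634037017822266) 42.79234313964844
btn 835 [ 0.48654121 -0.13741897  0.07237009] [0.02794347 0.02809823 0.00917093]
```

View pics/w1m.png

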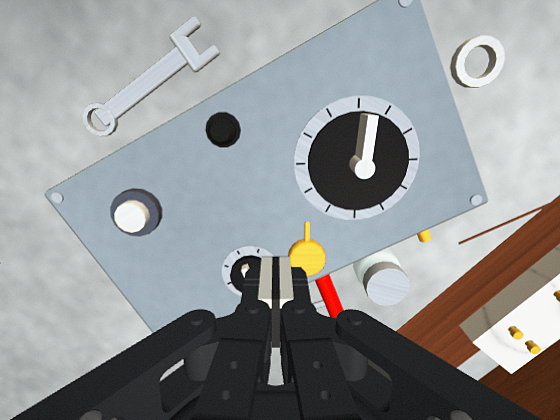

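Wrist view: the dial hub is at (365,168), the tab points up to (369,115), and the button is at (132,215). The shut fingertips are at about (275,265). Next I'll fit the axis and tab angle.

```bash
python3 - <<'E'
import numpy as np,cv2
z=np.load('pics/w1.npz');X=z['X'];im=z['im'];K,D,R,t=[z[k] for k in('K','D','R','t')]
g=im.max(2); m=((g<70)&(np.hypot(X[...,0]-.605,X[...,1]-.025)<.048)).astype(np.uint8)
cs,_=cv2.findContours(m,cv2.RETR_EXTERNAL,cv2.CHAIN_APPROX_NONE);c=max(cs,key=cv2.contourArea)
n=cv2.undistortPoints(cv2.convexHull(c).astype(float),K,D).reshape(-1,2)
rays=np.c_[n,np.ones(len(n))]@R; C=-R.T@t; P=C+rays*((.060-C[2])/rays[:,2])[:,None]
(A,B,Cc)=np.linalg.lstsq(np.c_[2*P[:,:2],np.ones(len(P))],(P[:,:2]**2).sum(1),rcond=None)[0]
print('axis',A,B,'r',np.sqrt(Cc+A*A+B*B))
Q=X[(X[...,2]>.076)&(X[...,2]<.09)&(np.hypot(X[...,0]-.605,X[...,1]-.025)<.045)]
Q=Q[np.hypot(Q[:,0]-A,Q[:,1]-B)>.012]; mu=Q[:,:2].mean(0)
print('tab ang',np.degrees(np.arctan2(mu[1]-B,mu[0]-A)), np.linalg.svd(Q[:,:2]-mu)[2][0], 'rmax',np.hypot(Q[:,0]-A,Q[:,1]-B).max())
W=X[(X[...,2]>.19)&(X[...,2]<.215)]; E=np.array([.5692,-.0403]);x=(W[:,:2]-E)@[.757,.653];zz=(W[:,:2]-E)@[-.653,.757]
print('finger x',np.percentile(x,[1,99]),'z',np.percentile(zz,[1,99]))
E
```

```text
axis 0.8324871833919764 -0.028340778703053737 r 0.12464220698254351
tab ang 164.7128429489584 [ 0.61865416 -0.78566343] rmax 0.26905093603975194
finger x [-0.01399732  0.01223516] z [0.00604811 0.01131645]
```

```bash
python3 - <<'E'
import numpy as np,cv2
z=np.load('pics/w1.npz');X=z['X'];im=z['im']
g=im.max(2); r0=np.hypot(X[...,0]-.605,X[...,1]-.025)
print(im[185,335],X[185,335])
m=(g<60)&(r0<.055)&(abs(X[...,2]-.06)<.005)
for (a,b) in [(m,'disc'),((abs(X[...,2]-.0595)<.0035)&(r0<.05),'z')]:
    P=X[a][:,:2].astype(np.float32);print(b,len(P),P.min(0),P.max(0))
    if len(P): print(cv2.minEnclosingCircle(P), cv2.fitEllipse(cv2.convexHull(P)))
A,B=.6047,.0245
Q=X[(X[...,2]>.076)&(X[...,2]<.09)&(r0<.05)];Q=Q[np.hypot(Q[:,0]-A,Q[:,1]-B)>.012]; mu=Q[:,:2].mean(0)
v=np.linalg.svd(Q[:,:2]-mu,full_matrices=False)[2][0]
print(mu,v,np.degrees(np.arctan2(v[1],v[0])),'meanang',np.degrees(np.arctan2(mu[1]-B,mu[0]-A)))
E
```

```text
[41 39 40] [ 0.60384349 -0.00270384  0.06063699]
disc 6381 [ 0.56259185 -0.01778634] [0.6513191  0.06637893]
((0.6073819398880005, 0.02687222883105278), 0.04621955379843712) ((0.6064035296440125, 0.02516668476164341), (0.08357510715723038, 0.08951438963413239), 113.8548355102539)
z 6625 [ 0.56259185 -0.01849659] [0.6479174  0.06706629]
((0.6052518486976624, 0.024691158905625343), 0.043320029973983765) ((0.6050928831100464, 0.02451486326754093), (0.08524882048368454, 0.0860939472913742), 41.320430755615234)
[0.58781356 0.04545731] [ 0.61463423 -0.78881225] -52.07465269025575 meanang 128.860271297217
```

```bash
python3 -m handwheel '{"grip":[0,0,0,0,0,0,0,0,0],"offset":[[-0.016,0.141,-0.1],[-0.016,0.141,-0.16],[-0.016,0.141,-0.16],[-0.016,0.141,-0.2],[-0.016,0.141,-0.23],[-0.016,0.141,-0.261],[-0.016,0.141,-0.261],[-0.016,0.141,-0.261],[-0.016,0.141,-0.261]],"yaw":[-0.007,-0.007,-0.007,-0.007,-0.007,-0.007,-0.007,-0.007,-0.007]}'
python3 - <<'E'
from h import *
s=monitor.state();E=np.array(s['ee_pos']);ax=np.array([.605,.0245]);print(E,s['force'])
def tgt(th,g,a0=129.5,r=.032):
    a=np.radians(a0-th);return ax+r*np.array([np.cos(a),np.sin(a)])+g*np.array([-np.sin(a),np.cos(a)])
for th in [0,5,10,15,20,25,30,35,40]:
    for g in (.018,): print(th,((tgt(th,g)-E[:2])/.5).round(3),round(-th/180,3))
E
```

```text
time: 2.65
ee_pos: [0.5627, 0.0285, 0.0711]
eef_rot: [[0.773, 0.003, -0.635], [0.635, -0.0, 0.773], [0.002, -1.0, -0.002]]
force: [-0.6, 0.1, -0.3]
opening: 0.0005
[0.56267    0.02853598 0.07112621] [-0.63670139  0.12465053 -0.32022121]
0 [0.016 0.018] 0.0
5 [0.019 0.024] -0.028
10 [0.022 0.03 ] -0.056
15 [0.025 0.035] -0.083
20 [0.029 0.04 ] -0.111
25 [0.034 0.045] -0.139
30 [0.039 0.049] -0.167
35 [0.044 0.053] -0.194
40 [0.049 0.056] -0.222
```

```bash
python3 -m handwheel '{"grip":[0,0,0,0,0,0,0,0,0,0],"offset":[[0.010,0.010,0],[0.016,0.018,0],[0.019,0.024,0],[0.022,0.030,0],[0.025,0.035,0],[0.029,0.040,0],[0.034,0.045,0],[0.039,0.049,0],[0.044,0.053,0],[0.044,0.053,0]],"yaw":[0,0,-0.028,-0.056,-0.083,-0.111,-0.139,-0.167,-0.194,-0.194]}'
python3 - <<'E'
from h import *
s=monitor.state();E=np.array(s['ee_pos']);ax=np.array([.605,.0245]);R=s['eef_rot'];print(E,s['force'],s['wrist_torque'],np.degrees(np.arctan2(R[1][0],R[0][0])))
c=cam('wrist');X=xyz(c[1],*c[2:]);cv2.imwrite('pics/w2.png',c[0][...,::-1])
def tgt(th,g,a0=129.5,r=.032):
    a=np.radians(a0-th);return ax+r*np.array([np.cos(a),np.sin(a)])+g*np.array([-np.sin(a),np.cos(a)])
for th in range(35,121,5): print(th,((tgt(th,.018)-tgt(35,.018))/.5).round(3),round(-(th-35)/180,3))
E
```

```text
time: 3.65
ee_pos: [0.5837, 0.0564, 0.0697]
eef_rot: [[0.997, -0.0, -0.08], [0.08, -0.0, 0.997], [-0.0, -1.0, -0.0]]
force: [-0.8, 0.2, 1.1]
opening: 0.0004
[0.58366558 0.05642619 0.06965923] [-0.76247334  0.15328948  1.06536875] [-0.01763739  0.1447441   0.00119704] 4.597885139496631
35 [0. 0.] 0.0
40 [0.005 0.003] -0.028
45 [0.011 0.006] -0.056
50 [0.017 0.009] -0.083
55 [0.023 0.01 ] -0.111
60 [0.03  0.012] -0.139
65 [0.036 0.012] -0.167
70 [0.042 0.012] -0.194
75 [0.049 0.012] -0.222
80 [0.055 0.011] -0.25
85 [0.061 0.01 ] -0.278
90 [0.067 0.008] -0.306
95 [0.073 0.005] -0.333
100 [0.079 0.002] -0.361
105 [ 0.084 -0.002] -0.389
110 [ 0.089 -0.006] -0.417
115 [ 0.094 -0.01 ] -0.444
120 [ 0.098 -0.015] -0.472
```

View pics/w2.png

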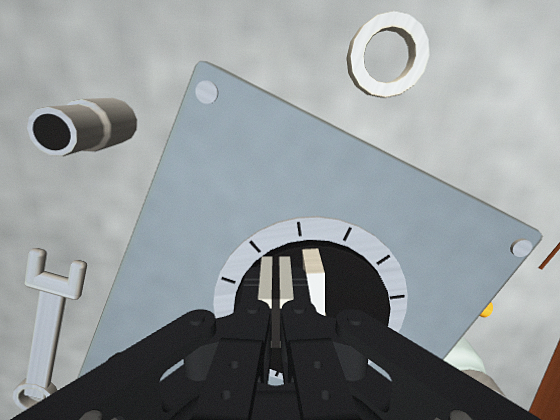

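Wrist view: the tab is at (303–325, 250–310), just ahead of the shut fingertip (259–292), so the first click is passed. The fingertip is only about 16 mm wide. I'll measure the tab angle and replan with the smaller offset.

```bash
cat >> h.py <<'E'
AX=np.array([.605,.0245])
def tab(tag):
    im,d,X=shot('wrist',tag); s=monitor.state();E=np.array(s['ee_pos'])[:2];xa=np.array(s['eef_rot'])[:2,0]
    rel=X[...,:2]-AX;r=np.hypot(rel[...,0],rel[...,1])
    m=(X[...,2]>.0765)&(X[...,2]<.09)&(r<.044)&(r>.02)&((X[...,:2]-E)@xa>.0095)
    a=np.degrees(np.arctan2(rel[m][:,1],rel[m][:,0])); print('n',m.sum(),'tab ang',np.median(a),'turn',129.5-np.median(a),'tool',E,np.degrees(np.arctan2(xa[1],xa[0])),s['force'].round(2))
E
python3 - <<'E'
from h import *
tab('w3')
def tgt(th,g,a0=129.5,r=.032):
    a=np.radians(a0-th);return AX+r*np.array([np.cos(a),np.sin(a)])+g*np.array([-np.sin(a),np.cos(a)])
E=tgt(35,.018)
for th in range(30,121,5): print(th,((tgt(th,.012)-E)/.5).round(3),round(-(th-35)/180,3))
E
```

```text
n 845 tab ang 96.8903376001621 turn 32.6096623998379 tool [0.58365135 0.05636158] 4.664918822310758 [-0.19  0.91  0.71]
30 [ 0.007 -0.002] 0.028
35 [0.012 0.001] 0.0
40 [0.017 0.003] -0.028
45 [0.023 0.005] -0.056
50 [0.029 0.006] -0.083
55 [0.035 0.007] -0.111
60 [0.041 0.007] -0.139
65 [0.047 0.007] -0.167
70 [0.053 0.006] -0.194
75 [0.059 0.005] -0.222
80 [0.064 0.003] -0.25
85 [0.07  0.001] -0.278
90 [ 0.075 -0.002] -0.306
95 [ 0.08  -0.005] -0.333
100 [ 0.085 -0.009] -0.361
105 [ 0.089 -0.013] -0.389
110 [ 0.093 -0.017] -0.417
115 [ 0.097 -0.022] -0.444
120 [ 0.1   -0.027] -0.472
```

```bash
python3 -m handwheel '{"grip":[0,0,0,0,0,0,0,0,0,0],"offset":[[0.012,0.001,0],[0.017,0.003,0],[0.023,0.005,0],[0.029,0.006,0],[0.035,0.007,0],[0.041,0.007,0],[0.047,0.007,0],[0.053,0.006,0],[0.059,0.005,0],[0.059,0.005,0]],"yaw":[0,-0.028,-0.056,-0.083,-0.111,-0.139,-0.167,-0.194,-0.222,-0.222]}'
python3 -c "
from h import *
tab('w4')"
```

```text
time: 4.75
ee_pos: [0.6144, 0.0584, 0.0697]
eef_rot: [[0.815, 0.002, 0.579], [-0.579, -0.0, 0.815], [0.002, -1.0, 0.001]]
force: [0.4, -0.4, -0.5]
opening: 0.0001
n 1084 tab ang 39.83929934689519 turn 89.66070065310481 tool [0.61393077 0.0584021 ] -35.29560357349319 [-0.14 -0.19 -0.32]
```

```bash
python3 -m handwheel '{"grip":[0,0,0,0,0,0,0,0,0],"offset":[[0.005,-0.002,0],[0.011,-0.004,0],[0.016,-0.007,0],[0.021,-0.010,0],[0.026,-0.014,0],[0.030,-0.018,0],[0.032,-0.020,0],[0.032,-0.020,0],[0.032,-0.020,0]],"yaw":[-0.028,-0.056,-0.083,-0.111,-0.139,-0.167,-0.18,-0.18,-0.18]}'
python3 -c "
from h import *
tab('w5')"
```

```text
time: 5.7
ee_pos: [0.6291, 0.0484, 0.0695]
eef_rot: [[0.379, 0.0, 0.925], [-0.925, 0.0, 0.379], [0.0, -1.0, 0.0]]
force: [0.7, 0.5, -0.0]
opening: -0.0
n 1098 tab ang 9.670337671610135 turn 119.82966232838987 tool [0.6290522  0.04841325] -67.73287004929209 [-0.36  0.4   0.5 ]
```

View pics/w5.png

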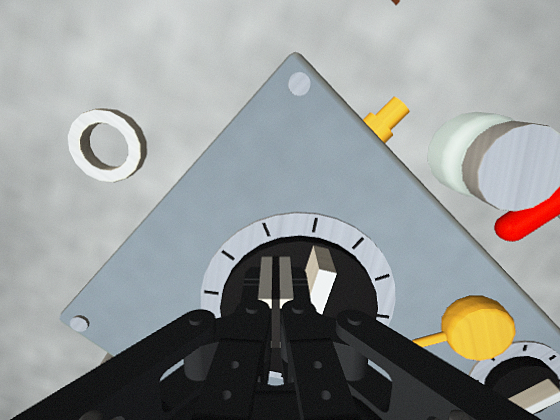

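Dial at click 4 (119.8° turned), with a visible gap between tab (305–335, 245–310) and finger. I'll back off, lift, and move over the button.

```bash
python3 -m handwheel '{"grip":[0,0,0,0,0,0,0,0,0,0],"offset":[[-0.006,0.014,0],[-0.006,0.014,0.06],[-0.006,0.014,0.14],[-0.09,-0.1,0.14],[-0.18,-0.2,0.14],[-0.285,-0.372,0.14],[-0.285,-0.372,0.14],[-0.285,-0.372,0.14],[-0.285,-0.372,0.08],[-0.285,-0.372,0.05]],"yaw":[0,0,0,0,0,0,0,0,0,0]}'
python3 -m handwheel '{"grip":[0,0,0],"offset":[[0,0,0],[0,0,0],[0,0,0]],"yaw":[0,0,0]}'
python3 -c "
from h import *
im,d,X=shot('wrist','w6')
m=(np.hypot(X[...,0]-.4866,X[...,1]+.1374)<.022)&(X[...,2]>.064)&(X[...,2]<.08);print(X[m].max(0),np.median(X[m],0))"
```

```text
time: 6.75
ee_pos: [0.485, -0.138, 0.0937]
eef_rot: [[0.376, -0.001, 0.927], [-0.927, 0.001, 0.376], [-0.001, -1.0, -0.001]]
force: [-0.4, 0.4, -0.7]
opening: -0.0
time: 7.05
ee_pos: [0.4875, -0.1375, 0.0955]
eef_rot: [[0.378, 0.002, 0.926], [-0.926, -0.001, 0.378], [0.001, -1.0, 0.001]]
force: [0.3, 0.8, 0.2]
opening: -0.0002
[ 0.50623726 -0.12182591  0.07481376] [ 0.49094433 -0.13705117  0.07248409]
```

View pics/w6.png

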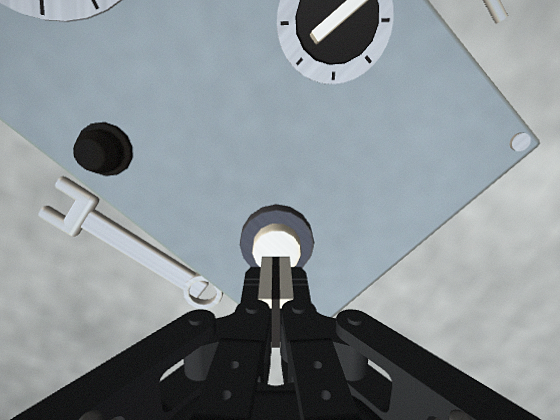

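The fingertip is above the button (277,245) and centred. Pressing down in steps while watching the force.

```bash
python3 -m handwheel '{"grip":[0,0,0,0,0,0],"offset":[[0,0,-0.03],[0,0,-0.045],[0,0,-0.05],[0,0,-0.055],[0,0,-0.059],[0,0,-0.059]],"yaw":[0,0,0,0,0,0]}'
python3 -m handwheel '{"grip":[0,0,0],"offset":[[0,0,-0.002],[0,0,-0.002],[0,0,-0.002]],"yaw":[0,0,0]}'
```

```text
time: 7.7
ee_pos: [0.4867, -0.1373, 0.066]
eef_rot: [[0.377, 0.001, 0.926], [-0.926, 0.0, 0.377], [0.0, -1.0, 0.001]]
force: [-1.1, 2.4, 7.1]
opening: -0.0001
time: 8.0
ee_pos: [0.4868, -0.1373, 0.0659]
eef_rot: [[0.377, 0.001, 0.926], [-0.926, -0.0, 0.377], [0.0, -1.0, 0.001]]
force: [-3.0, 2.2, 15.1]
opening: -0.0001
```

The force rose from 7 to 15 N with no further travel, so the button is bottomed. Releasing straight up, then checking.

```bash
python3 -m handwheel '{"grip":[0,0,0,0,0,0,0,0,0,0],"offset":[[0,0,0.01],[0,0,0.03],[0,0,0.1],[0,0,0.2],[-0.05,-0.1,0.3],[-0.1,-0.2,0.3],[-0.1,-0.2,0.3],[-0.1,-0.2,0.3],[-0.1,-0.2,0.3],[-0.1,-0.2,0.3]],"yaw":[0,0,0,0,0,0,0,0,0,0]}'
python3 - <<'E'
from h import *
im,d,X=shot('top','top1'); z=np.load('pics/top0.npz')
def f(X):
    m=(np.hypot(X[...,0]-.4866,X[...,1]+.1374)<.02)&(X[...,2]>.06)&(X[...,2]<.09); b=np.percentile(X[m][:,2],80)
    rel=X[...,:2]-AX;r=np.hypot(*np.moveaxis(rel,2,0));t=(r>.015)&(r<.045)&(X[...,2]>.07)&(X[...,2]<.1)
    a=rel[t].mean(0);return b,np.degrees(np.arctan2(a[1],a[0])),t.sum()
print(f(z['X']),f(X)); cv2.imwrite('pics/top1c.png',cv2.resize(im[80:330,220:520,::-1],None,fx=2.4,fy=2.4))
E
```

```text
time: 9.0
ee_pos: [0.4366, -0.2367, 0.2136]
eef_rot: [[0.378, -0.001, 0.926], [-0.926, 0.001, 0.378], [-0.001, -1.0, -0.0]]
force: [0.4, 0.5, 0.8]
opening: -0.0
(np.float64(0.07228310756893758), np.float64(127.44221833930325), np.int64(84)) (np.float64(0.07206138076788945), np.float64(11.07890841159499), np.int64(76))
```

View pics/top1c.png

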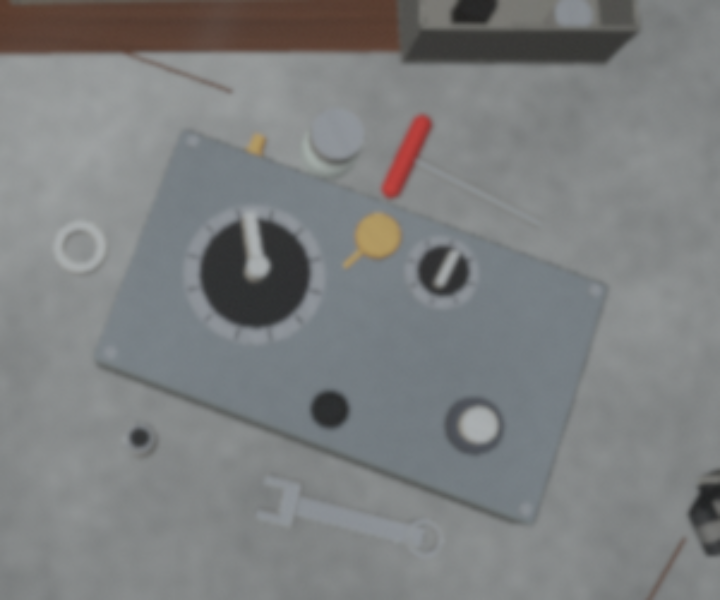

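The tab now points up and slightly left, from (258,268) to (250,212), four clicks on. The button is back up at (478,425) and everything else is unmoved.

```bash
python3 -c "
from h import *
print(manip.close_job())"
```

```text
the job is handed in; nothing more can be done
None
```

I turned the large dial four clicks clockwise, pushing only the counter-clockwise side of its tab with the shut fingertips. I then pressed the test button all the way down, released it and handed the job in at about 9 s of robot time.

- **Dial:** the close wrist view put the turn at 119.8°, with a visible gap between finger and tab. The coarser top view gave about 116°, which only fits the fourth click.
- **Button:** it bottomed out, as the force rose from 7 to 15 N with no further travel. After release its top was back at 72 mm above the bench, the same as before.
- **Everything else:** in the last top picture the small dial and the loose objects looked unmoved. I checked those by eye only. The arm ended clear of everything.

No check failed. The first two tab-angle estimates differed by a few degrees (128° to 133°), which is well within half a click.

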